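# Loosen the knurled locking collar two turns and push the filter slide home

### The job

With a fingertip against its knurled rim, turn the blue locking collar of the filter holder counter-clockwise (seen from above) by two full turns, so that its white mark faces the white mark on the grey block again; never go as far as two and three quarter turns, or it comes off its thread. Only then push the freed metal filter slide, by its orange front, all the way into the block until it stops, leave the collar where you set it, and take the hand away. Touch and push only: grip nothing between the fingers, and leave the two sample bottles, the timer and the cup beside the holder standing where they are.

Things in the scene. Friction and masses are not known exactly. Their poses are not given: they have to be found in the camera images.
- holder: Filter holder bolted to the bench: grey block 124 (x) x 120 (y) x 38 mm high. Origin: centre of its underside, on the bench and on the collar's axis. z up. The slide sticks out of its -x face and is pushed towards its +x. On the block's top, at its -x edge, is a white index mark. A steel hub on the collar's axis (radius 22 mm) rises through the collar to 74 mm above the bench. A dark foot strip, 6 mm high, sticks out 25 mm at the +x side.
- collar_top (a point): Centre of the top face of the blue knurled locking collar, on its vertical axis, 63 mm above the bench. The collar is 100 mm across and 20 mm high (43 to 63 mm above the bench, 5 mm clear of the block's top): a round core of radius 45.5 mm with 18 upright ridges of 4 mm radius that stand out to radius 50 mm, 20 degrees apart. A white mark runs across its rim and the outer part of its top face. The point turns with the collar.
- collar (a joint): Turn of the collar in rad: 0 at the start (tight, the two white marks facing each other), growing counter-clockwise seen from above, not limited to one turn (two full turns = 12.57). It cannot go below 0. A friction of about 0.06 N m (1.2 N at the rim) holds it wherever it is left; it does not spring back. It only turns: it does not rise.
- slide_front (a point): Centre of the front (-x) end face of the aluminium filter slide, a plate 90 mm wide and 21 mm thick, 10 to 31 mm above the bench, with an orange strip on the end face and a round white filter on its top. Axes as the holder's: push towards +x. At the start the face stands 39 to 45 mm out from the block's -x face; fully home it is flush with the block's face (62 mm from the collar's axis), and a stop halts it. The other end comes out on the +x side of the block meanwhile.
- slide (a joint): How far the slide is in, in m: at the start 0 to 0.006, fully home (stop) 0.045. About 2 N of friction plus 6 N per m/s; it stays where it is left.
- bottle: Bystander: white sample bottle with black cap, 37 mm across, 81 mm high, loose, standing left (+y) of the holder. Origin: centre of its underside.
- timer: Bystander: round white count-down timer with a red knob, 62 mm across, 38 mm high, loose, standing right (-y) of the holder. Origin: centre of its underside.
- tall_bottle: Bystander: larger white sample bottle with black cap, 42 mm across, 93 mm high, loose, behind the holder to the right. Origin: centre of its underside.
- cup: Bystander: clear plastic cup, 47 mm across, 64 mm high, loose, behind the holder to the left. Origin: centre of its underside.

How it is judged:
On the way, in this order (a step that is already met when the one before it is completed fails the run):
1. the collar stands two full turns looser, marks facing within about 30 degrees, the slide not yet pushed (value of joint collar between 12.016 and 13.116 rad and value of joint slide below 0.015 m), for 0.2 s.
2. the slide is pushed fully home (value of joint slide above 0.042 m), for 0.2 s.
At the end, for the whole second after the job is handed in: The collar rests two full turns (12.57 rad) from tight, within 0.55 rad (about 30 degrees); the slide is home within 3 mm of its stop and at rest (value of joint collar between 12.016 and 13.116 rad and value of joint slide above 0.042 m and velocity of joint collar between -0.1 and 0.1 rad/s and velocity of joint slide between -0.005 and 0.005 m/s); the robot touches nothing.
It fails at once if the slide is pushed before the collar is loosened two turns (value of joint slide above 0.015 m and value of joint collar below 12.016 rad).
It fails at once if the collar is turned two and three quarter turns or more and comes off its thread (value of joint collar above 17.27 rad).
It fails at once if the collar or hub is gripped with the fingers astride it instead of being turned by its rim from outside (horizontal distance between the grasp point and collar_top below 0.03 m and contact force between the fingers and holder above 0.3 N).
It fails at once if the slide is gripped with the fingers astride it instead of being pushed (x of the grasp point in the frame of slide_front between 0.012 and 0.06 m and y of the grasp point in the frame of slide_front between -0.045 and 0.045 m and z of the grasp point in the frame of slide_front below 0.015 m and contact force between the fingers and holder above 0.3 N).
It fails at once if a bottle, the timer or the cup is moved more than 20 mm, lifted or knocked over (distance of any of bottle, timer, tall_bottle, cup from where it was at the start of the episode above 0.02 m or angle between any of bottle, timer, tall_bottle, cup's own z axis and vertical above 0.3 rad).
It also fails if it takes over 64 s, if anything falls off the work surface, if the arm or the gripper's body presses on something with over 40 N, if the wrist force passes 120 N, or if a joint passes its speed limit or range.

### The arm

A 7-joint arm with a two-finger parallel gripper is mounted at the origin on a cart in front of the work surface, level with it; the furniture and walls round the work are solid. World frame = base frame: x ahead of the robot, y to its left, z up, the work surface at z = 0. Lengths are in m, angles in rad, forces in N, time in s.
With the tool pointing down it reaches from about 0.425 to 1.025 m from the base axis. Payload 9.4 kg.
Tool frame: the origin (TCP) lies midway between the tips of the shut fingers; the grasp point (between the pads) lies bot.pinch_z behind it (bot.pinch_z is the distance from the TCP to the grasp point, in m); z points along the fingers, y is the line along which they close (so a half turn about z gives the same grasp; the last joint's range is limited). The gripper opens to 93 mm and grips with 3 to 60 N. Pads are 15 mm wide; open, the fingers measure 128 mm over their backs; the gripper's body (75 mm by 188 mm) begins 65 mm behind the grasp point.
Start: joints at [-1.183, 0.599, -0.003, 1.599, 0.002, 0.943, -0.08], TCP at [0.325, 0.648, 0.219] pointing down, gripper open.
Joint ranges: [-2.57, 2.57], [-0.35, 1.97], [-1.29, 1.29], [0.11, 2.56], [-1.05, 4.19], [0.11, 1.86], [-2.63, 2.63]. Speed limits (rad/s): [2.22, 2.22, 3.01, 3.01, 3.14, 3.14, 3.14].

### API

Orientations are given as [roll, pitch, yaw] about the fixed x, y, z axes, in that order (R = Rz(yaw) Ry(pitch) Rx(roll)).
In Python, from station import bot, imaging, order gives the robot as it stands.
- The arm moves only by the tool jog_arm, never from a script. Its argument "motion" is a list of rows, each a list of 3 entries, a list of its own where there are three numbers: the shift along the world's x, y, z in mm, then the turn about the world's z in rad, then the gripper's target within -1 to 1 (fully open at 1, half-way at 0, shut at -1). A call has 1 to 20 rows; each row is the pose to reach, as a shift and turn from the pose commanded when the call began; what a row does not reach only later rows make up. A row lasts 1/10 s, in which the tool goes at most 50 mm and 8.59 degrees, less where a joint would pass 70% of its speed; a pose out of reach is approached as far as the arm can. A call with a gripper value outside its range is refused whole. The fingers move at their own pace and stop on an object; the grip force is fixed at half the most. Time passes only in rows, so rows that repeat a pose let the fingers close. It gives the time, the measured TCP pose, the force, the opening and the grip force at its end, in the units of the state.
- bot.read_state(): the state, without advancing time (a new reading comes with each control period).
- imaging.camera(name): name is "scene" or "top" or "wrist"; returns the picture (384x512x3 uint8, red, green, blue); there is no depth.
- imaging.camera_info(name): a dict with "fx", "fy", "cx", "cy" (pixels), "cam_to_world" (4x4, takes a point from camera to world coordinates). Camera axes: x right, y up, looking along -z (the intrinsics and any distortion apply to the point x, -y, -z); pixel columns grow to the right and rows downward; lengths in m; the calibration is good to about 2 mm. A picture is of the moment at which its call begins: read the wrist's pose just before it. camera_info takes no time and is no camera call; for the wrist camera it gives the pose at the moment of the call.
- order.close_job(): hands the job in; it is judged then, once.
The state is a dict: "clock": time; "qpos": joint angles; "qvel": joint speeds; "effort": joint torques, N m; "tool_pos": TCP position; "ee_rot": TCP orientation; "ft_force": force on the tool from outside, world axes, zero at the start; "moment": the same for the moment, N m; "opening": finger opening in m; "grip_force": force on a finger pad.
Only numpy, scipy, OpenCV 4.12 (cv2) and the standard library are available. Lean on these libraries where they do the work, as an engineer would, in place of code of your own. Each camera call takes 0.05 s, during which the arm holds its last target. There are 200 camera calls.

## Working session

There is one attempt and no reset: what is moved stays moved. The work goes in short steps, Python scripts to look and compute and a tool call to move; the robot and the scene stay as the last step left them, time stands still between calls to the robot, and variables do not carry over. Pictures are saved under pics/ and viewed, at most 10 in all, crops included, and the job is handed in when it is done.

Besides the shell and the picture viewer there is one more tool, called after "Emit:" in YAML: its name, and indented under it one key for each argument. jog_arm: Moves the arm, as the interface text tells. Its arguments: {"type":"object","properties":{"motion":{"type":"array"}},"required":["motion"]}

```bash
mkdir -p pics
python3 - <<'E'
from station import bot, imaging, order
import cv2
s=bot.read_state();print(s['clock'],s['tool_pos'],s['ee_rot'],s['opening'],bot.pinch_z)
for n in("top","scene"):
    im=imaging.camera(n);cv2.imwrite(f"pics/{n}0.png",cv2.resize(im[:,:,::-1],(768,576),interpolation=cv2.INTER_CUBIC))
    c=imaging.camera_info(n);print(n,{k:(v if not hasattr(v,'round') else v.__round__(4) if isinstance(v,float) else v.round(4).tolist()) for k,v in c.items()})
E
```

```text
0.0 [0.32477532 0.6476798  0.21778364] [-3.14012931e+00  1.27732819e-04  2.67688254e+00] 0.0928727559816765 0.0188
top {'fx': 376.9061792610665, 'fy': 376.9061792610665, 'cx': 260.87890763925213, 'cy': 195.81388557610742, 'cam_to_world': [[0.0122, 0.9894, -0.1447, 0.4847], [-0.9998, 0.0144, 0.0137, 0.0427], [0.0157, 0.1445, 0.9894, 1.1163], [0.0, 0.0, 0.0, 1.0]]}
scene {'fx': 360.1752202172812, 'fy': 360.1752202172812, 'cx': 259.4416967223342, 'cy': 192.14618535370047, 'cam_to_world': [[0.5674, 0.5905, -0.5739, 0.1386], [-0.8235, 0.405, -0.3974, -0.2897], [-0.0022, 0.6981, 0.716, 0.6973], [0.0, 0.0, 0.0, 1.0]]}
```

View pics/top0.png

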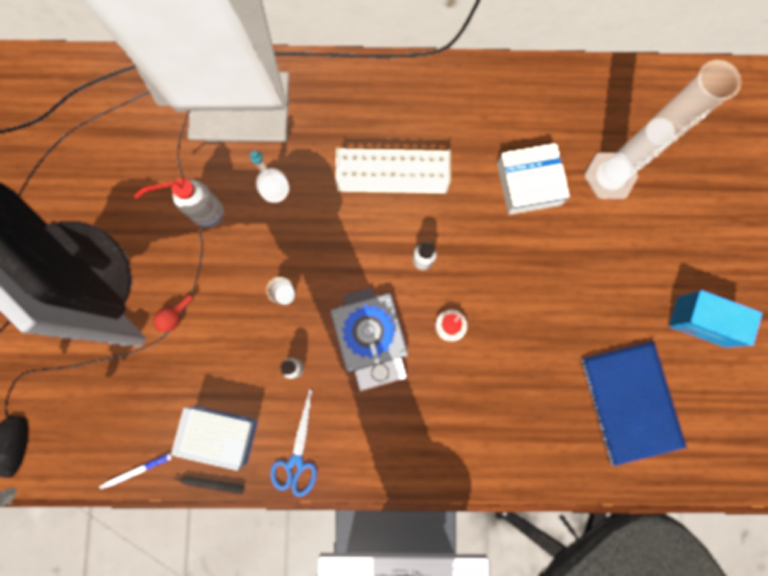

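View pics/scene0.png

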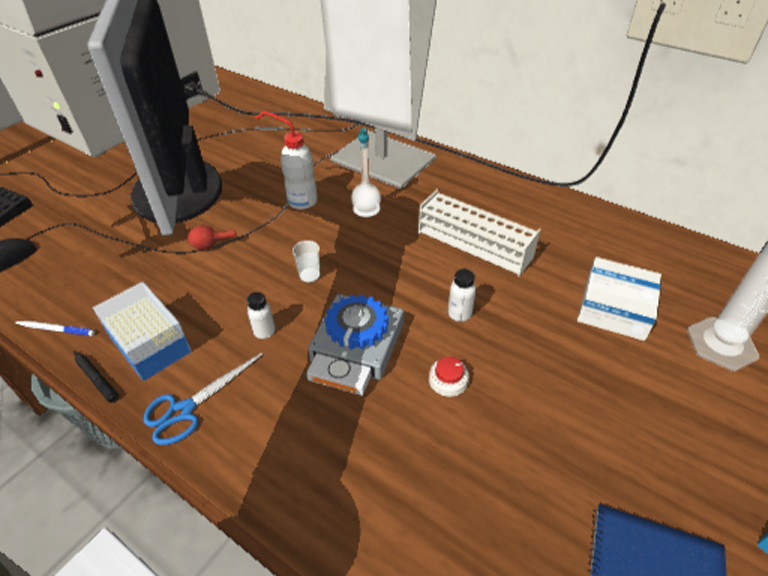

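The top view shows the holder at about (370,335) of 768. Its slide points down and slightly right, towards -x. The bottle is at (291,368), the cup at (281,291), the tall bottle at (425,255) and the timer at (451,325). The scene view agrees. Next I'll enlarge both.

Run:
```python
import cv2,numpy as np
a=cv2.imread("pics/top0.png");b=cv2.imread("pics/scene0.png")
# top crop x 300-430,y 280-400 ; scene crop 290-420, 280-400
A=cv2.resize(a[280:400,320:420],(400*1,480),interpolation=cv2.INTER_CUBIC)
B=cv2.resize(b[285:405,305:405],(400,480),interpolation=cv2.INTER_CUBIC)
cv2.imwrite("pics/crop1.png",np.hstack([A,B]))
```

```text
(no output)
```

View pics/crop1.png

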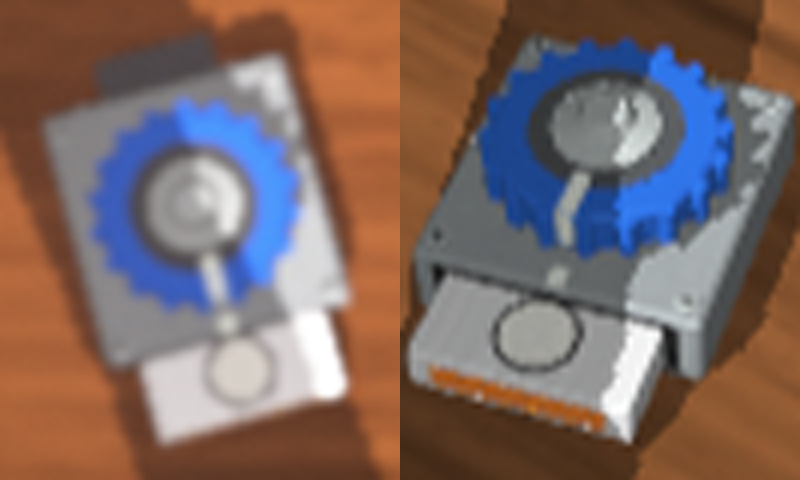

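The left crop is the top view. The block's top corners are at about (44,122), (283,55), (350,300) and (108,365), the hub is at (193,200), and the slide's front edge runs from (160,445) to (347,393). The right crop is the scene view, with the hub at (607,125) and the orange front facing the camera.

```bash
cat > h.py <<'E'
import numpy as np
from station import bot, imaging, order
def ray(n,uv,z,info=None):
    c=info or imaging.camera_info(n);M=np.array(c['cam_to_world'])
    d=M[:3,:3]@np.array([(uv[0]-c['cx'])/c['fx'],-(uv[1]-c['cy'])/c['fy'],-1])
    o=M[:3,3];return (o+d*(z-o[2])/d[2])
E
python3 - <<'E'
from h import *
f=lambda u,v:((320+u/4)/1.5-.2,(280+v/4)/1.5-.2)
g=lambda u,v:((305+u/4)/1.5-.2,(285+v/4)/1.5-.2)
P=[ray("top",f(*p),.038) for p in[(44,122),(283,55),(350,300),(108,365)]]
for p in P:print(p[:2].round(4))
c=np.mean(P,0);print("centre",c[:2].round(4))
for a,b in((3,0),(2,1)):d=P[a]-P[b];print("yaw",np.arctan2(-d[1],-d[0]))
for a,b in((0,1),(3,2)):d=P[a]-P[b];print("yaw",np.arctan2(-d[0],d[1]))
print("hub",ray("top",f(193,200),.074)[:2],ray("scene",g(207,125),.074)[:2])
print("front",[ray("top",f(*p),.031)[:2].round(4) for p in((160,445),(347,393))])
h=lambda u,v:(u/1.5-.2,v/1.5-.2)
for n,t,zt,s,zs in(("bottle",(291,371),.081,(256,300),.081),("timer",(452,324),.038,(451,367),.038),("tall",(427,250),.093,(463,276),.093),("cup",(285,285),.064,(306,247),.064)):
    print(n,ray("top",h(*t),zt)[:2].round(3),ray("scene",h(*s),zs)[:2].round(3))
E
```

```text
[0.6089 0.1435]
[0.643  0.0294]
[ 0.5259 -0.0039]
[0.4939 0.1101]
centre [0.5679 0.0698]
yaw 0.2823750029300006
yaw 0.27686323780928684
yaw 0.2904310725577598
yaw 0.2734961234438754
hub [0.56949226 0.07050758] [0.56085211 0.06389845]
front [array([0.4568, 0.0851]), array([ 0.4822, -0.0031])]
bottle [0.493 0.209] [0.494 0.21 ]
timer [ 0.586 -0.089] [ 0.584 -0.092]
tall [ 0.718 -0.036] [ 0.712 -0.035]
cup [0.653 0.229] [0.647 0.242]
```

Emit:
jog_arm:
  motion:
    - [[0,-40,40],-0.1,-1]
    - [[20,-90,80],-0.2,-1]
    - [[130,-598,80],-1.0,-1]
    - [[130,-598,80],-1.0,-1]
    - [[130,-598,80],-1.0,-1]
    - [[130,-598,80],-1.0,-1]
    - [[130,-598,80],-1.0,-1]
    - [[130,-598,80],-1.0,-1]
    - [[130,-598,80],-1.0,-1]
    - [[130,-598,80],-1.0,-1]
    - [[130,-598,80],-1.0,-1]
    - [[130,-598,80],-1.0,-1]
    - [[130,-598,80],-1.0,-1]
    - [[130,-598,80],-1.0,-1]
    - [[130,-598,80],-1.0,-1]
    - [[130,-598,80],-1.0,-1]
    - [[130,-598,80],-1.0,-1]

```text
clock: 1.8
tool_pos: [0.4547, 0.0514, 0.2984]
ee_rot: [-3.141, -0.0, 1.679]
ft_force: [-0.3, 0.2, 0.5]
opening: 0.0006
grip_force: 0.0
```

Run:
```python
from h import *
import cv2
s=bot.read_state();print(s['clock'],s['tool_pos'],s['ee_rot'],s['opening'],s['qpos'].round(3) if hasattr(s['qpos'],'round') else s['qpos'])
c=imaging.camera_info("wrist");print(c)
im=imaging.camera("wrist");cv2.imwrite("pics/w1.png",cv2.resize(im[:,:,::-1],(768,576),interpolation=cv2.INTER_CUBIC))
np.save("w1.npy",c['cam_to_world'])
```

```text
1.8 [0.45472077 0.05144872 0.29841446] [-3.14109991e+00 -1.02148638e-04  1.67922816e+00] 0.0006338027690757793 [-6.020e-01  1.820e-01  4.370e-01  2.106e+00 -1.000e-01  8.740e-01
  2.000e-03]
{'fx': 311.5237715337573, 'fy': 311.5237715337573, 'cx': 256.47383678097486, 'cy': 186.6889782052896, 'cam_to_world': array([[ 9.94124287e-01, -1.04010894e-01, -2.99772395e-02,
         4.45674667e-01],
       [ 1.08243227e-01,  9.53816517e-01,  2.80209664e-01,
         1.29454000e-01],
       [-5.52071492e-04, -2.81808065e-01,  9.59470640e-01,
         4.65056263e-01],
       [ 0.00000000e+00,  0.00000000e+00,  0.00000000e+00,
         1.00000000e+00]])}
```

View pics/w1.png

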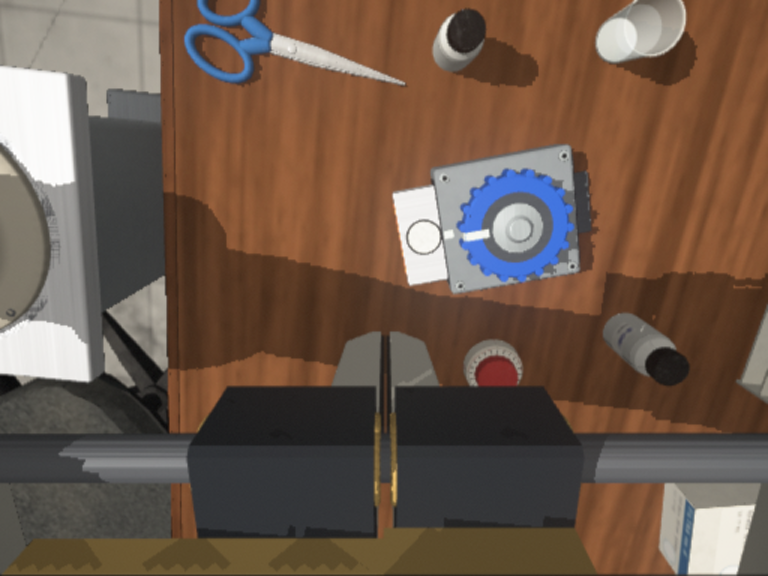

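The wrist view shows the holder clearly. The hub is at (518,229), the block's top corners at (432,170), (570,145), (580,272) and (455,293), and the slide's front edge runs from (393,192) to (409,285). The shut fingertips are at about (358–415,332).

Run:
```python
from h import *
import cv2
h=lambda u,v:(u/1.5-.2,v/1.5-.2)
R=lambda u,v,z:ray("wrist",h(u,v),z)[:2]
P=[R(*p,.038) for p in[(432,170),(570,145),(580,272),(455,293)]]
print(np.round(P,4).tolist(),"centre",np.mean(P,0).round(4),"hub",R(518,229,.074).round(4))
for a,b in((0,1),(3,2)):d=P[b]-P[a];print("yaw",np.arctan2(d[1],d[0]),np.hypot(*d))
for a,b in((0,3),(1,2)):d=P[a]-P[b];print("yaw",np.arctan2(-d[0],d[1]),np.hypot(*d))
print("mark",R(488,235,.063),R(448,235,.038))
print("front",R(393,192,.031),R(409,285,.031))
# collar from blue mask (max radius outline) 
im=cv2.imread("pics/w1.png");hsv=cv2.cvtColor(im,cv2.COLOR_BGR2HSV)
m=cv2.inRange(hsv,(105,120,60),(125,255,255));m[:130]=0;m[300:]=0
c=max(cv2.findContours(m,0,1)[0],key=cv2.contourArea)[:,0]
print("collar extents",c.min(0),c.max(0))
W=np.array([R(*p,.063) for p in c]);print(cv2.minEnclosingCircle((W*1000).astype(np.float32)))
```

```text
[[0.4896, 0.111], [0.6071, 0.1453], [0.6418, 0.0328], [0.5272, -0.0007]] centre [0.5664 0.0721] hub [0.5648 0.0722]
yaw 0.28406481357611363 0.12239764802752265
yaw 0.28455978359423834 0.11938291197862556
yaw 0.3251347661539969 0.11786173080543623
yaw 0.29956411539415906 0.11771739195459456
mark [0.54309276 0.06259617] [0.51232536 0.05443391]
front [0.4574349  0.08731352] [4.82954242e-01 3.96390521e-04]
collar extents [457 170] [573 281]
((565.163818359375, 72.65433502197266), 50.85167694091797)
```

Emit:
jog_arm:
  motion:
    - [[40,-49,0],-0.15,-1]
    - [[80,-52,-40],-0.3,-1]
    - [[80,-52,-80],-0.45,-1]
    - [[80,-52,-120],-0.6,-1]
    - [[80,-52,-150],-0.75,-1]
    - [[80,-52,-150],-0.9,-1]
    - [[80,-52,-150],-1.05,-1]
    - [[80,-52,-150],-1.2,-1]
    - [[80,-52,-150],-1.35,-1]
    - [[80,-52,-150],-1.5,-1]
    - [[80,-52,-180],-1.58,-1]
    - [[80,-52,-210],-1.58,-1]
    - [[80,-52,-235],-1.58,-1]
    - [[80,-52,-250],-1.58,-1]
    - [[80,-52,-250],-1.58,-1]

```text
clock: 3.35
tool_pos: [0.534, -0.0009, 0.0468]
ee_rot: [-3.141, 0.003, 0.098]
ft_force: [0.4, 0.5, 0.4]
opening: 0.0004
grip_force: 0.0
```

```bash
cat >> h.py <<'E'
import cv2
C=np.array([566.5,71.5])
def snap(name):
    c=imaging.camera_info("wrist");im=imaging.camera("wrist");np.save(name+".npy",np.array([c['cam_to_world']]))
    cv2.imwrite(f"pics/{name}.png",cv2.resize(im[:,:,::-1],(768,576),interpolation=cv2.INTER_CUBIC))
def rows(phi,R,z,yawoff,g=-1):
    "rows (shift mm, turn) from the present pose to polar poses phi[],R[] about C, yaw=phi+yawoff"
    s=bot.read_state();p=s['tool_pos']*1000;y0=s['ee_rot'][2]
    print('at',s['clock'],p.round(1),round(y0,3),'R',np.hypot(*(p[:2]-C)).round(1),'phi',np.arctan2(*(p[:2]-C)[::-1]).round(3),'f',s['ft_force'].round(1))
    out=[]
    for f,r in zip(phi,R):
        d=C+r*np.array([np.cos(f),np.sin(f)])-p[:2];t=(f+yawoff-y0)
        out.append([[round(d[0],0 if 0 else 1),round(d[1],1),round(z-p[2],1)],round(t,2),g])
    print(str(out))
E
python3 - <<'E'
from h import *
snap("w2")
rows(np.r_[-1.97,-1.97,-1.97,np.arange(-1.97,-1.5,.05)],np.r_[70,66,63,np.full(10,62.)],48,2.07)
E
```

```text
at 3.4 [534.5  -1.2  47.9] 0.098 R 79.4 phi -1.985 f [-0.8  1.   0.1]
[[[np.float64(4.7), np.float64(8.2), np.float64(0.1)], np.float64(0.0), -1], [[np.float64(6.3), np.float64(11.9), np.float64(0.1)], np.float64(0.0), -1], [[np.float64(7.5), np.float64(14.7), np.float64(0.1)], np.float64(0.0), -1], [[np.float64(7.9), np.float64(15.6), np.float64(0.1)], np.float64(0.0), -1], [[np.float64(10.7), np.float64(14.5), np.float64(0.1)], np.float64(0.05), -1], [[np.float64(13.7), np.float64(13.5), np.float64(0.1)], np.float64(0.1), -1], [[np.float64(16.7), np.float64(12.6), np.float64(0.1)], np.float64(0.15), -1], [[np.float64(19.7), np.float64(11.9), np.float64(0.1)], np.float64(0.2), -1], [[np.float64(22.7), np.float64(11.4), np.float64(0.1)], np.float64(0.25), -1], [[np.float64(25.8), np.float64(11.0), np.float64(0.1)], np.float64(0.3), -1], [[np.float64(28.9), np.float64(10.8), np.float64(0.1)], np.float64(0.35), -1], [[np.float64(32.0), np.float64(10.7), np.float64(0.1)], np.float64(0.4), -1], [[np.float64(35.1), np.float64(10.8), np.float64(0.1)], np.float64(0.45), -1]]
```

View pics/w2.png

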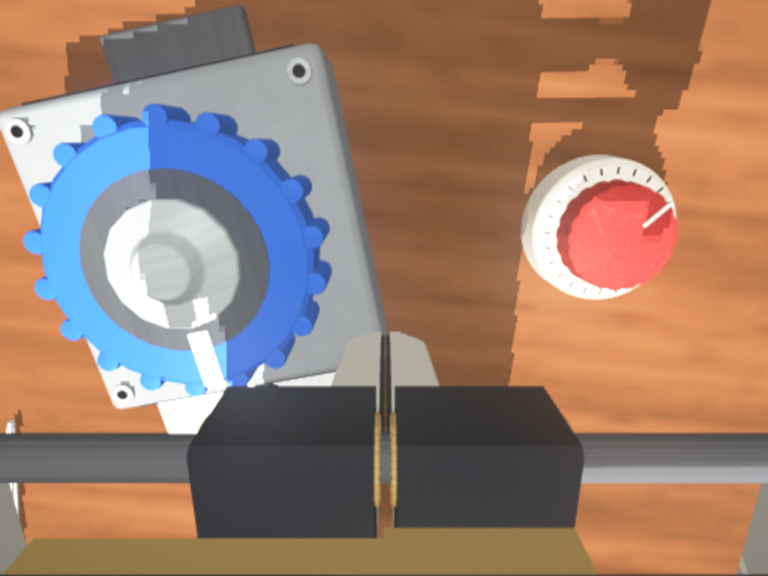

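Run:
```python
from h import *
from scipy.optimize import least_squares
pts=[(155,111),(208,124),(258,150),(298,186),(316,230),(320,275),(304,322),(276,355),(105,125),(65,153),(41,194),(33,240),(45,287),(71,328),(110,358),(152,380)]
W=np.array([ray("wrist",(u/1.5-.2,v/1.5-.2),.063)[:2]*1000 for u,v in pts])
r=least_squares(lambda x:np.hypot(*(W-x[:2]).T)-x[2],[566,71,46]);print(r.x.round(2),r.fun.round(1))
a=np.degrees(np.arctan2(*(W-r.x[:2]).T[::-1]));print(np.sort(a%20).round(1))
print("hub",ray("wrist",(172/1.5,263/1.5),.074))
print(ray("wrist",(17/1.5-.2,131/1.5-.2),.038),ray("wrist",(299/1.5-.2,71/1.5-.2),.038),ray("wrist",(123/1.5-.2,394/1.5-.2),.038))
M=imaging.camera_info("wrist")
K=M['cam_to_world'];s=bot.read_state()
for z in(0,.015,.03):
  for u in [358/1.5,415/1.5]:
    print(z,ray("wrist",(u,332/1.5),s['tool_pos'][2]+z)[:2]*1000,s['tool_pos'][:2]*1000)
```

```text
[567.85  71.36  46.74] [ 0.3 -1.1 -0.7  1.2  0.8  0.6 -0.4 -0.8 -0.5 -0.2 -0.   0.8  0.6  0.4
 -0.9  0.1]
[6.1 6.3 6.5 6.7 6.9 6.9 6.9 7.  7.1 7.2 7.3 7.4 7.5 7.6 8.1 9.5]
hub [0.57001306 0.06851768 0.074     ]
[0.60318976 0.13851335 0.038     ] [0.63297148 0.038491   0.038     ] [0.49949674 0.10700921 0.038     ]
0 [541.57820513   9.79207519] [534.54985634  -1.21516852]
0 [543.71656729 -11.99863   ] [534.54985634  -1.21516852]
0.015 [547.94886615   9.4886904 ] [534.54985634  -1.21516852]
0.015 [549.89455107 -10.33856203] [534.54985634  -1.21516852]
0.03 [554.31952717   9.1853056 ] [534.54985634  -1.21516852]
0.03 [556.07253484  -8.67849407] [534.54985634  -1.21516852]
```

```bash
sed -i 's/^C=.*/C=np.array([567.8,71.4])/; s/out.append.*/out.append([[int(round(float(d[0]))),int(round(float(d[1]))),int(round(z-p[2]))],round(float(t),2),g])/' h.py
python3 - <<'E'
from h import *
rows(np.r_[-1.8,-1.8,-1.8,-1.8,np.arange(-1.75,-1.1,.05)],np.r_[76,70,65,61.5,np.full(13,61.5)],46,2.07)
E
```

```text
at 3.4 [534.5  -1.2  47.9] 0.098 R 79.9 phi -2.0 f [-0.8  1.   0.1]
[[[16, -1, -2], 0.17, -1], [[17, 4, -2], 0.17, -1], [[18, 9, -2], 0.17, -1], [[19, 13, -2], 0.17, -1], [[22, 12, -2], 0.22, -1], [[25, 12, -2], 0.27, -1], [[28, 11, -2], 0.32, -1], [[31, 11, -2], 0.37, -1], [[35, 11, -2], 0.42, -1], [[38, 11, -2], 0.47, -1], [[41, 12, -2], 0.52, -1], [[44, 12, -2], 0.57, -1], [[47, 13, -2], 0.62, -1], [[50, 13, -2], 0.67, -1], [[53, 14, -2], 0.72, -1], [[56, 15, -2], 0.77, -1], [[58, 16, -2], 0.82, -1]]
```

Emit:
jog_arm:
  motion:
    - [[16,-1,-2],0.17,-1]
    - [[17,4,-2],0.17,-1]
    - [[18,9,-2],0.17,-1]
    - [[19,13,-2],0.17,-1]
    - [[22,12,-2],0.22,-1]
    - [[25,12,-2],0.27,-1]
    - [[28,11,-2],0.32,-1]
    - [[31,11,-2],0.37,-1]
    - [[35,11,-2],0.42,-1]
    - [[38,11,-2],0.47,-1]
    - [[41,12,-2],0.52,-1]
    - [[44,12,-2],0.57,-1]
    - [[47,13,-2],0.62,-1]
    - [[50,13,-2],0.67,-1]

```text
clock: 4.8
tool_pos: [0.5848, 0.0115, 0.0467]
ee_rot: [-3.141, 0.0, 0.77]
ft_force: [-1.1, -0.5, 0.4]
opening: 0.0006
grip_force: 0.5
```

Run:
```python
from h import *
snap("w3")
rows(np.arange(-1.2,.5,.1),np.full(17,61.5),46,2.07)
```

```text
at 4.85 [585.3  11.6  46.7] 0.773 R 62.3 phi -1.286 f [-1.2 -0.8 -1.4]
[[[5, 2, -1], 0.1, -1], [[10, 5, -1], 0.2, -1], [[16, 8, -1], 0.3, -1], [[21, 12, -1], 0.4, -1], [[25, 16, -1], 0.5, -1], [[30, 20, -1], 0.6, -1], [[33, 25, -1], 0.7, -1], [[36, 30, -1], 0.8, -1], [[39, 36, -1], 0.9, -1], [[41, 42, -1], 1.0, -1], [[43, 48, -1], 1.1, -1], [[44, 54, -1], 1.2, -1], [[44, 60, -1], 1.3, -1], [[44, 66, -1], 1.4, -1], [[43, 72, -1], 1.5, -1], [[41, 78, -1], 1.6, -1], [[39, 84, -1], 1.7, -1]]
```

View pics/w3.png

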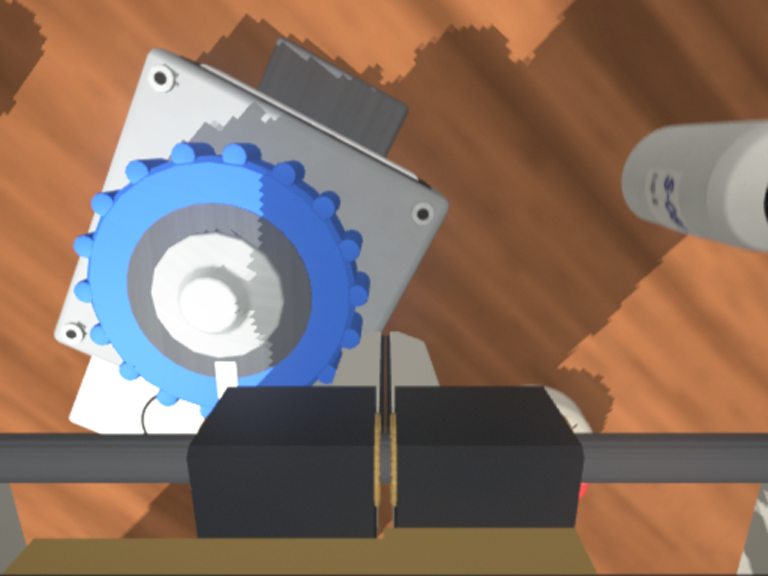

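```bash
cat >> h.py <<'E'
def collar(mark,ridges=()):
    W=np.array([ray("wrist",(u/1.5-.2,v/1.5-.2),.063)[:2]*1000 for u,v in [mark,*ridges]])-C
    a=np.degrees(np.arctan2(W[:,1],W[:,0]));print("collar deg mod 360:",((a[0]-196.3)%360).round(1),"ridge mod20 shift",((a[1:]-7.1)%20).round(1),"r",np.hypot(*W.T).round(1))
E
python3 - <<'E'
from h import *
collar((226,378),[(183,153),(235,154),(288,173),(326,206),(349,247),(358,295),(353,335),(102,205),(84,246),(83,291)])
E
```

```text
collar deg mod 360: 24.0 ridge mod20 shift [7.2 7.2 5.9 6.6 7.6 6.4 7.9 7.6 6.9 6.2] r [31.9 46.5 46.2 46.5 46.3 45.7 45.5 46.1 46.7 47.1 47.3]
```

The collar turned with the tip by about 27°, so the ridge is engaged. I'll continue the stroke.

Emit:
jog_arm:
  motion:
    - [[5,2,-1],0.1,-1]
    - [[10,5,-1],0.2,-1]
    - [[16,8,-1],0.3,-1]
    - [[21,12,-1],0.4,-1]
    - [[25,16,-1],0.5,-1]
    - [[30,20,-1],0.6,-1]
    - [[33,25,-1],0.7,-1]
    - [[36,30,-1],0.8,-1]
    - [[39,36,-1],0.9,-1]
    - [[41,42,-1],1.0,-1]
    - [[43,48,-1],1.1,-1]
    - [[44,54,-1],1.2,-1]
    - [[44,60,-1],1.3,-1]
    - [[44,66,-1],1.4,-1]
    - [[43,72,-1],1.5,-1]
    - [[41,78,-1],1.6,-1]
    - [[39,84,-1],1.7,-1]

```text
clock: 6.55
tool_pos: [0.6254, 0.0959, 0.0459]
ee_rot: [3.139, 0.002, 2.47]
ft_force: [2.6, -0.0, -2.4]
opening: 0.0006
grip_force: 1.5
```

Run:
```python
from h import *
print(bot.read_state()['qpos'])
rows(np.arange(.5,1.75,.1),np.full(13,61.5),46,2.07)
```

```text
[-0.24935084  0.70780135  0.01145035  1.94327014 -0.01551306  0.48769259
  0.67250563]
at 6.55 [625.4  95.9  45.9] 2.47 R 62.6 phi 0.402 f [ 2.6 -0.  -2.4]
[[[-4, 5, 0], 0.1, -1], [[-7, 10, 0], 0.2, -1], [[-11, 15, 0], 0.3, -1], [[-15, 20, 0], 0.4, -1], [[-19, 24, 0], 0.5, -1], [[-24, 27, 0], 0.6, -1], [[-30, 30, 0], 0.7, -1], [[-35, 33, 0], 0.8, -1], [[-41, 35, 0], 0.9, -1], [[-47, 36, 0], 1.0, -1], [[-53, 37, 0], 1.1, -1], [[-59, 37, 0], 1.2, -1], [[-65, 37, 0], 1.3, -1]]
```

Emit:
jog_arm:
  motion:
    - [[-4,5,0],0.1,-1]
    - [[-7,10,0],0.2,-1]
    - [[-11,15,0],0.3,-1]
    - [[-15,20,0],0.4,-1]
    - [[-19,24,0],0.5,-1]
    - [[-24,27,0],0.6,-1]
    - [[-30,30,0],0.7,-1]
    - [[-35,33,0],0.8,-1]
    - [[-41,35,0],0.9,-1]
    - [[-47,36,0],1.0,-1]
    - [[-53,37,0],1.1,-1]
    - [[-59,37,0],1.2,-1]
    - [[-65,37,0],1.3,-1]
    - [[-62,37,0],1.3,-1]
    - [[-62,43,0],1.3,-1]
    - [[-63,53,0],1.3,-1]

```text
clock: 8.15
tool_pos: [0.5612, 0.1477, 0.0456]
ee_rot: [-3.141, -0.001, -2.519]
ft_force: [-0.6, -0.5, 0.2]
opening: 0.0006
grip_force: 0.0
```

Emit:
jog_arm:
  motion:
    - [[0,0,0],-0.15,-1]
    - [[0,0,0],-0.3,-1]
    - [[0,0,0],-0.45,-1]
    - [[0,0,0],-0.6,-1]
    - [[0,0,0],-0.75,-1]
    - [[0,0,0],-0.9,-1]
    - [[0,0,0],-1.05,-1]
    - [[0,0,0],-1.2,-1]
    - [[0,0,0],-1.35,-1]
    - [[0,0,0],-1.5,-1]
    - [[0,0,0],-1.65,-1]
    - [[0,0,0],-1.8,-1]
    - [[0,0,0],-1.95,-1]
    - [[0,0,0],-2.1,-1]
    - [[0,0,0],-2.25,-1]
    - [[0,0,0],-2.4,-1]
    - [[0,0,0],-2.55,-1]
    - [[0,0,0],-2.7,-1]
    - [[0,0,0],-2.85,-1]
    - [[0,0,0],-3.0,-1]

```text
clock: 10.15
tool_pos: [0.561, 0.1491, 0.0458]
ee_rot: [-3.142, -0.001, 0.76]
ft_force: [-0.2, 0.4, 0.0]
opening: 0.0003
grip_force: 0.0
```

Run:
```python
from h import *
snap("w4")
rows([1.68]*5+list(np.arange(1.7,3.2,.1)),[78,74,70,66,61.5]+[61.5]*15,46,2.07-np.pi)
```

```text
at 10.2 [560.9 149.4  45.5] 0.752 R 78.3 phi 1.659 f [-0.2  0.3  0.3]
[[[-2, 0, 0], -0.14, -1], [[-1, -4, 0], -0.14, -1], [[-1, -8, 0], -0.14, -1], [[0, -12, 0], -0.14, -1], [[0, -17, 0], -0.14, -1], [[-1, -17, 0], -0.12, -1], [[-7, -18, 0], -0.02, -1], [[-13, -20, 0], 0.08, -1], [[-19, -22, 0], 0.18, -1], [[-24, -25, 0], 0.28, -1], [[-29, -28, 0], 0.38, -1], [[-34, -32, 0], 0.48, -1], [[-38, -36, 0], 0.58, -1], [[-42, -41, 0], 0.68, -1], [[-46, -46, 0], 0.78, -1], [[-49, -52, 0], 0.88, -1], [[-51, -57, 0], 0.98, -1], [[-53, -63, 0], 1.08, -1], [[-54, -69, 0], 1.18, -1], [[-55, -75, 0], 1.28, -1]]
```

View pics/w4.png

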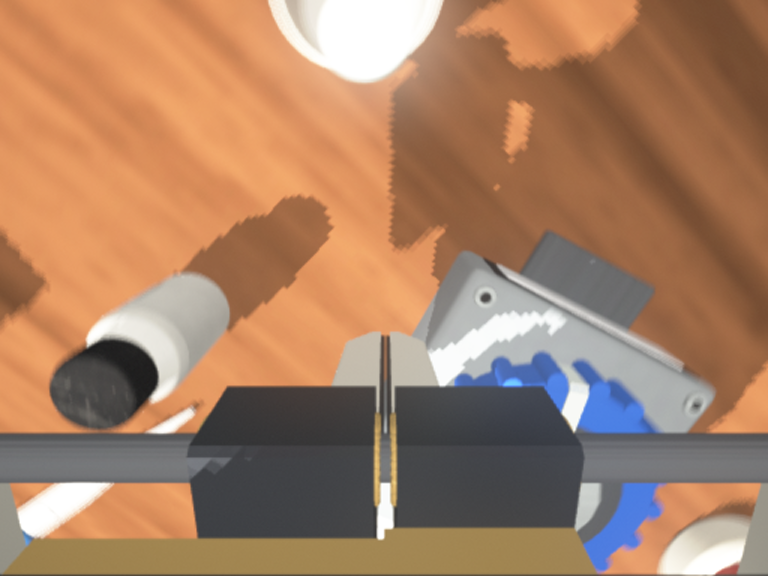

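Run:
```python
from h import *
collar((575,392),[(546,368),(588,375),(513,385),(628,402),(652,507)])
```

```text
collar deg mod 360: 198.6 ridge mod20 shift [ 2.2  4.5 16.8  1.3 13.5] r [41.2 50.6 48.5 46.6 44.7 42.5]
```

Emit:
jog_arm:
  motion:
    - [[-2,0,0],-0.14,-1]
    - [[-1,-4,0],-0.14,-1]
    - [[-1,-8,0],-0.14,-1]
    - [[0,-12,0],-0.14,-1]
    - [[0,-17,0],-0.14,-1]
    - [[-1,-17,0],-0.12,-1]
    - [[-7,-18,0],-0.02,-1]
    - [[-13,-20,0],0.08,-1]
    - [[-19,-22,0],0.18,-1]
    - [[-24,-25,0],0.28,-1]
    - [[-29,-28,0],0.38,-1]
    - [[-34,-32,0],0.48,-1]
    - [[-38,-36,0],0.58,-1]
    - [[-42,-41,0],0.68,-1]
    - [[-46,-46,0],0.78,-1]
    - [[-49,-52,0],0.88,-1]
    - [[-51,-57,0],0.98,-1]
    - [[-53,-63,0],1.08,-1]
    - [[-54,-69,0],1.18,-1]
    - [[-55,-75,0],1.28,-1]

```text
clock: 12.2
tool_pos: [0.5047, 0.0726, 0.0456]
ee_rot: [-3.14, -0.001, 2.053]
ft_force: [-1.4, 0.4, 0.4]
opening: 0.0006
grip_force: 1.4
```

Run:
```python
from h import *
rows(list(np.arange(3.2,4.71,.1))+[4.75,4.7,4.72,4.72],[61.5]*18+[70,79],46,2.07-np.pi)
```

```text
at 12.2 [504.7  72.6  45.6] 2.053 R 63.1 phi 3.122 f [-1.4  0.4  0.4]
[[[2, -5, 0], 0.08, -1], [[2, -11, 0], 0.18, -1], [[4, -17, 0], 0.28, -1], [[5, -23, 0], 0.38, -1], [[8, -28, 0], 0.48, -1], [[11, -34, 0], 0.58, -1], [[14, -39, 0], 0.68, -1], [[18, -44, 0], 0.78, -1], [[23, -48, 0], 0.88, -1], [[28, -52, 0], 0.98, -1], [[33, -55, 0], 1.08, -1], [[38, -58, 0], 1.18, -1], [[44, -60, 0], 1.28, -1], [[50, -61, 0], 1.38, -1], [[56, -62, 0], 1.48, -1], [[62, -63, 0], 1.58, -1], [[65, -63, 0], 1.63, -1], [[62, -63, 0], 1.58, -1], [[64, -71, 0], 1.6, -1], [[64, -80, 0], 1.6, -1]]
```

Emit:
jog_arm:
  motion:
    - [[2,-5,0],0.08,-1]
    - [[2,-11,0],0.18,-1]
    - [[4,-17,0],0.28,-1]
    - [[5,-23,0],0.38,-1]
    - [[8,-28,0],0.48,-1]
    - [[11,-34,0],0.58,-1]
    - [[14,-39,0],0.68,-1]
    - [[18,-44,0],0.78,-1]
    - [[23,-48,0],0.88,-1]
    - [[28,-52,0],0.98,-1]
    - [[33,-55,0],1.08,-1]
    - [[38,-58,0],1.18,-1]
    - [[44,-60,0],1.28,-1]
    - [[50,-61,0],1.38,-1]
    - [[56,-62,0],1.48,-1]
    - [[62,-63,0],1.58,-1]
    - [[65,-63,0],1.63,-1]
    - [[62,-63,0],1.58,-1]
    - [[64,-71,0],1.6,-1]
    - [[64,-80,0],1.6,-1]

```text
clock: 14.2
tool_pos: [0.5705, -0.0079, 0.0458]
ee_rot: [-3.141, 0.001, -2.633]
ft_force: [1.2, 0.6, 0.1]
opening: 0.0007
grip_force: 0.0
```

Emit:
jog_arm:
  motion:
    - [[0,0,0],-0.15,-1]
    - [[0,0,0],-0.3,-1]
    - [[0,0,0],-0.45,-1]
    - [[0,0,0],-0.6,-1]
    - [[0,0,0],-0.75,-1]
    - [[0,0,0],-0.9,-1]
    - [[0,0,0],-1.05,-1]
    - [[0,0,0],-1.2,-1]
    - [[0,0,0],-1.35,-1]
    - [[0,0,0],-1.5,-1]
    - [[0,0,0],-1.65,-1]
    - [[0,0,0],-1.8,-1]
    - [[0,0,0],-1.95,-1]
    - [[0,0,0],-2.1,-1]
    - [[0,0,0],-2.25,-1]
    - [[0,0,0],-2.4,-1]
    - [[0,0,0],-2.55,-1]
    - [[0,0,0],-2.7,-1]
    - [[0,0,0],-2.85,-1]
    - [[0,0,0],-3.0,-1]

```text
clock: 16.2
tool_pos: [0.5701, -0.0079, 0.0457]
ee_rot: [3.142, -0.0, 0.642]
ft_force: [0.0, -0.1, 0.1]
opening: 0.0008
grip_force: 0.0
```

Run:
```python
from h import *
snap("w5")
im=cv2.imread("pics/w5.png")
# unwarp collar top plane to a polar check: sample brightness of white mark ring r=40 at z=.063, ridges at r=48
c=imaging.camera_info("wrist");M=np.linalg.inv(c['cam_to_world'])
def px(p):
    q=M@np.r_[p,1];return 1.5*(c['cx']-c['fx']*q[0]/q[2])+.3,1.5*(c['cy']+c['fy']*q[1]/q[2])+.3
A=np.arange(0,360,1);hit=[]
for a in A:
    u,v=px(np.r_[(C+40*np.array([np.cos(np.radians(a)),np.sin(np.radians(a))]))/1000,.063])
    if 0<=u<767 and 0<=v<575 and not(v>330 and 190<u<585) and v<430:
        b,g,r=im[int(v),int(u)].astype(int)
        if min(b,g,r)>140: hit.append(a)
print("white at",hit)
rows([4.73]*5+list(np.arange(4.8,6.3,.1)),[78,74,70,66,61.5]+[61.5]*15,46,2.07-2*np.pi)
```

```text
white at [np.int64(203), np.int64(204), np.int64(205), np.int64(206), np.int64(207), np.int64(208), np.int64(209), np.int64(210), np.int64(211)]
at 16.25 [570.1  -7.6  45.6] 0.633 R 79.1 phi -1.542 f [0.7 0.2 0.5]
[[[-1, 1, 0], -0.12, -1], [[-1, 5, 0], -0.12, -1], [[-1, 9, 0], -0.12, -1], [[-1, 13, 0], -0.12, -1], [[-1, 18, 0], -0.12, -1], [[3, 18, 0], -0.05, -1], [[9, 19, 0], 0.05, -1], [[15, 20, 0], 0.15, -1], [[21, 22, 0], 0.25, -1], [[27, 25, 0], 0.35, -1], [[32, 28, 0], 0.45, -1], [[37, 32, 0], 0.55, -1], [[41, 36, 0], 0.65, -1], [[45, 40, 0], 0.75, -1], [[49, 45, 0], 0.85, -1], [[52, 50, 0], 0.95, -1], [[55, 56, 0], 1.05, -1], [[57, 62, 0], 1.15, -1], [[58, 68, 0], 1.25, -1], [[59, 74, 0], 1.35, -1]]
```

Emit:
jog_arm:
  motion:
    - [[-1,1,0],-0.12,-1]
    - [[-1,5,0],-0.12,-1]
    - [[-1,9,0],-0.12,-1]
    - [[-1,13,0],-0.12,-1]
    - [[-1,18,0],-0.12,-1]
    - [[3,18,0],-0.05,-1]
    - [[9,19,0],0.05,-1]
    - [[15,20,0],0.15,-1]
    - [[21,22,0],0.25,-1]
    - [[27,25,0],0.35,-1]
    - [[32,28,0],0.45,-1]
    - [[37,32,0],0.55,-1]
    - [[41,36,0],0.65,-1]
    - [[45,40,0],0.75,-1]
    - [[49,45,0],0.85,-1]
    - [[52,50,0],0.95,-1]
    - [[55,56,0],1.05,-1]
    - [[57,62,0],1.15,-1]
    - [[58,68,0],1.25,-1]
    - [[59,74,0],1.35,-1]

```text
clock: 18.25
tool_pos: [0.6298, 0.0671, 0.0458]
ee_rot: [3.14, 0.001, 2.002]
ft_force: [0.9, -1.3, -0.7]
opening: 0.0006
grip_force: 1.3
```

Run:
```python
from h import *
rows(list(np.arange(6.3,7.81,.1))+[7.75,7.77,7.77],[61.5]*17+[70,79],46,2.07-2*np.pi)
```

```text
at 18.25 [629.8  67.1  45.8] 2.002 R 62.2 phi -0.07 f [ 0.9 -1.3 -0.7]
[[[-1, 5, 0], 0.08, -1], [[-1, 12, 0], 0.18, -1], [[-2, 18, 0], 0.28, -1], [[-4, 24, 0], 0.38, -1], [[-6, 29, 0], 0.48, -1], [[-9, 35, 0], 0.58, -1], [[-12, 40, 0], 0.68, -1], [[-16, 45, 0], 0.78, -1], [[-20, 49, 0], 0.88, -1], [[-25, 53, 0], 0.98, -1], [[-30, 57, 0], 1.08, -1], [[-35, 60, 0], 1.18, -1], [[-41, 62, 0], 1.28, -1], [[-47, 64, 0], 1.38, -1], [[-53, 65, 0], 1.48, -1], [[-59, 66, 0], 1.58, -1], [[-56, 66, 0], 1.53, -1], [[-56, 74, 0], 1.55, -1], [[-55, 83, 0], 1.55, -1]]
```

Emit:
jog_arm:
  motion:
    - [[-1,5,0],0.08,-1]
    - [[-1,12,0],0.18,-1]
    - [[-2,18,0],0.28,-1]
    - [[-4,24,0],0.38,-1]
    - [[-6,29,0],0.48,-1]
    - [[-9,35,0],0.58,-1]
    - [[-12,40,0],0.68,-1]
    - [[-16,45,0],0.78,-1]
    - [[-20,49,0],0.88,-1]
    - [[-25,53,0],0.98,-1]
    - [[-30,57,0],1.08,-1]
    - [[-35,60,0],1.18,-1]
    - [[-41,62,0],1.28,-1]
    - [[-47,64,0],1.38,-1]
    - [[-53,65,0],1.48,-1]
    - [[-59,66,0],1.58,-1]
    - [[-56,66,0],1.53,-1]
    - [[-56,74,0],1.55,-1]
    - [[-55,83,0],1.55,-1]

```text
clock: 20.15
tool_pos: [0.5741, 0.1505, 0.0457]
ee_rot: [-3.141, 0.0, -2.734]
ft_force: [-0.1, -1.1, -0.6]
opening: 0.0001
grip_force: 0.0
```

Emit:
jog_arm:
  motion:
    - [[0,0,0],-0.15,-1]
    - [[0,0,0],-0.3,-1]
    - [[0,0,0],-0.45,-1]
    - [[0,0,0],-0.6,-1]
    - [[0,0,0],-0.75,-1]
    - [[0,0,0],-0.9,-1]
    - [[0,0,0],-1.05,-1]
    - [[0,0,0],-1.2,-1]
    - [[0,0,0],-1.35,-1]
    - [[0,0,0],-1.5,-1]
    - [[0,0,0],-1.65,-1]
    - [[0,0,0],-1.8,-1]
    - [[0,0,0],-1.95,-1]
    - [[0,0,0],-2.1,-1]
    - [[0,0,0],-2.25,-1]
    - [[0,0,0],-2.4,-1]
    - [[0,0,0],-2.55,-1]
    - [[0,0,0],-2.7,-1]
    - [[0,0,0],-2.85,-1]
    - [[0,0,0],-3.0,-1]

```text
clock: 22.15
tool_pos: [0.574, 0.1513, 0.0456]
ee_rot: [-3.141, -0.0, 0.543]
ft_force: [-0.1, -0.4, -0.0]
opening: 0.0008
grip_force: 0.0
```

Run:
```python
from h import *
snap("w6")
im=cv2.imread("pics/w6.png")
h=cv2.cvtColor(im,cv2.COLOR_BGR2HSV)
# white blobs in the collar area, right of gripper
m=(h[...,1]<60)&(h[...,2]>200);m[:340]=0;m[434:]=0;m[:,:440]=0
n,l,st,ce=cv2.connectedComponentsWithStats(m.astype(np.uint8));print([(st[i].tolist(),ce[i].round().tolist()) for i in range(1,n) if st[i][4]>60])
for i in range(1,n):
    if st[i][4]>60: collar(tuple(ce[i]))
rows([7.78]*5+list(np.arange(7.8,9.3,.1)),[78,74,70,66,61.5]+[61.5]*15,46,2.07-3*np.pi)
```

```text
[([440, 340, 50, 46, 1310], [457.0, 356.0]), ([566, 376, 29, 57, 1002], [580.0, 402.0])]
collar deg mod 360: 232.4 ridge mod20 shift [] r [66.8]
collar deg mod 360: 188.0 ridge mod20 shift [] r [34.7]
at 22.2 [573.8 151.6  45.4] 0.535 R 80.5 phi 1.496 f [ 0.6 -0.2 -0.3]
[[[0, -2, 1], -0.11, -1], [[-1, -6, 1], -0.11, -1], [[-1, -10, 1], -0.11, -1], [[-1, -14, 1], -0.11, -1], [[-2, -19, 1], -0.11, -1], [[-3, -19, 1], -0.09, -1], [[-9, -19, 1], 0.01, -1], [[-15, -19, 1], 0.11, -1], [[-21, -21, 1], 0.21, -1], [[-27, -22, 1], 0.31, -1], [[-33, -25, 1], 0.41, -1], [[-38, -28, 1], 0.51, -1], [[-43, -31, 1], 0.61, -1], [[-48, -35, 1], 0.71, -1], [[-52, -39, 1], 0.81, -1], [[-56, -44, 1], 0.91, -1], [[-59, -49, 1], 1.01, -1], [[-62, -55, 1], 1.11, -1], [[-64, -61, 1], 1.21, -1], [[-66, -67, 1], 1.31, -1]]
```

Emit:
jog_arm:
  motion:
    - [[0,-2,1],-0.11,-1]
    - [[-1,-6,1],-0.11,-1]
    - [[-1,-10,1],-0.11,-1]
    - [[-1,-14,1],-0.11,-1]
    - [[-2,-19,1],-0.11,-1]
    - [[-3,-19,1],-0.09,-1]
    - [[-9,-19,1],0.01,-1]
    - [[-15,-19,1],0.11,-1]
    - [[-21,-21,1],0.21,-1]
    - [[-27,-22,1],0.31,-1]
    - [[-33,-25,1],0.41,-1]
    - [[-38,-28,1],0.51,-1]
    - [[-43,-31,1],0.61,-1]
    - [[-48,-35,1],0.71,-1]
    - [[-52,-39,1],0.81,-1]
    - [[-56,-44,1],0.91,-1]
    - [[-59,-49,1],1.01,-1]
    - [[-62,-55,1],1.11,-1]
    - [[-64,-61,1],1.21,-1]
    - [[-66,-67,1],1.31,-1]

```text
clock: 24.2
tool_pos: [0.5059, 0.0831, 0.0466]
ee_rot: [-3.139, -0.001, 1.864]
ft_force: [-3.7, 1.3, 0.8]
opening: 0.0004
grip_force: 1.9
```

Run:
```python
from h import *
rows(list(np.arange(9.3,10.81,.1))+[10.82,10.76,10.76,10.76],[61.5]*18+[70,79],46,2.07-3*np.pi)
```

```text
at 24.2 [505.9  83.1  46.6] 1.864 R 63.0 phi 2.955 f [-3.7  1.3  0.8]
[[[1, -4, -1], 0.08, -1], [[0, -10, -1], 0.18, -1], [[1, -16, -1], 0.28, -1], [[1, -22, -1], 0.38, -1], [[3, -28, -1], 0.48, -1], [[5, -34, -1], 0.58, -1], [[7, -40, -1], 0.68, -1], [[10, -45, -1], 0.78, -1], [[14, -50, -1], 0.88, -1], [[18, -55, -1], 0.98, -1], [[22, -59, -1], 1.08, -1], [[27, -63, -1], 1.18, -1], [[33, -66, -1], 1.28, -1], [[38, -68, -1], 1.38, -1], [[44, -71, -1], 1.48, -1], [[50, -72, -1], 1.58, -1], [[51, -72, -1], 1.6, -1], [[48, -71, -1], 1.54, -1], [[46, -80, -1], 1.54, -1], [[43, -89, -1], 1.54, -1]]
```

Emit:
jog_arm:
  motion:
    - [[1,-4,-1],0.08,-1]
    - [[0,-10,-1],0.18,-1]
    - [[1,-16,-1],0.28,-1]
    - [[1,-22,-1],0.38,-1]
    - [[3,-28,-1],0.48,-1]
    - [[5,-34,-1],0.58,-1]
    - [[7,-40,-1],0.68,-1]
    - [[10,-45,-1],0.78,-1]
    - [[14,-50,-1],0.88,-1]
    - [[18,-55,-1],0.98,-1]
    - [[22,-59,-1],1.08,-1]
    - [[27,-63,-1],1.18,-1]
    - [[33,-66,-1],1.28,-1]
    - [[38,-68,-1],1.38,-1]
    - [[44,-71,-1],1.48,-1]
    - [[50,-72,-1],1.58,-1]
    - [[51,-72,-1],1.6,-1]
    - [[48,-71,-1],1.54,-1]
    - [[46,-80,-1],1.54,-1]
    - [[43,-89,-1],1.54,-1]

```text
clock: 26.2
tool_pos: [0.5509, -0.0064, 0.0458]
ee_rot: [-3.141, 0.001, -2.885]
ft_force: [-0.7, 0.7, -0.6]
opening: 0.0002
grip_force: 0.0
```

Run:
```python
from h import *
s=bot.read_state();print(s['clock'],s['tool_pos'],s['ee_rot'],s['qpos'].round(2))
```

```text
26.2 [ 0.5509017  -0.00637709  0.04575404] [-3.14149185e+00  5.74487529e-04 -2.88496845e+00] [ 0.09  0.66 -0.27  2.12  0.42  0.41  1.32]
```

Emit:
jog_arm:
  motion:
    - [[0,0,50],0,-1]
    - [[0,0,100],0.03,-1]
    - [[-40,15,130],0.03,-1]
    - [[-80,30,130],0.03,-1]
    - [[-108,41,130],0.03,-1]
    - [[-108,41,130],0.03,-1]
    - [[-108,41,130],0.03,-1]

```text
clock: 26.9
tool_pos: [0.4431, 0.0346, 0.176]
ee_rot: [-3.141, 0.001, -2.856]
ft_force: [0.5, 0.2, 0.1]
opening: 0.0003
grip_force: 0.0
```

Run:
```python
from h import *
s=bot.read_state();print(s['clock'],s['tool_pos'],s['ee_rot'])
snap("w7")
im=imaging.camera("top")[:,:,::-1]
cv2.imwrite("pics/t7.png",np.hstack([cv2.resize(cv2.imread("pics/w7.png"),(480,360)),cv2.resize(im[170:280,190:300],(320,320),interpolation=cv2.INTER_CUBIC)[:360]] if 0 else [cv2.resize(cv2.imread("pics/w7.png"),(480,360)),cv2.resize(im[180:270,205:285],(320,360),interpolation=cv2.INTER_CUBIC)]))
```

```text
26.9 [0.4430907  0.03460173 0.17604549] [-3.14087660e+00  1.05751701e-03 -2.85550950e+00]
```

View pics/t7.png

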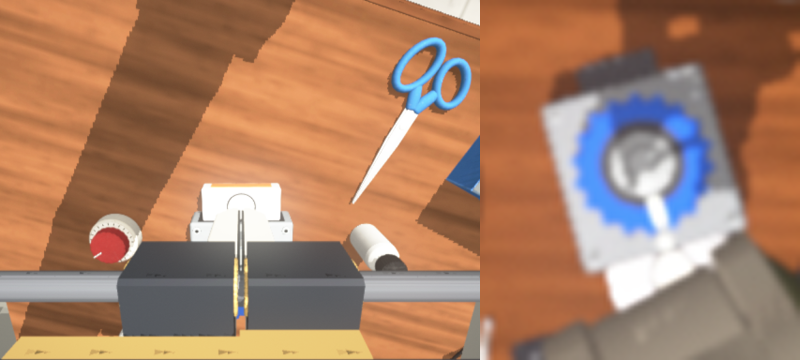

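The right crop shows the collar's white mark facing the block's mark after two turns, with the slide still out. Next the tip comes down in front of the slide.

Emit:
jog_arm:
  motion:
    - [[0,0,-50],0,-1]
    - [[0,0,-100],0,-1]
    - [[0,0,-140],0,-1]
    - [[0,0,-158],0,-1]
    - [[5,1,-158],0,-1]
    - [[10,3,-158],0,-1]
    - [[15,4,-158],0,-1]
    - [[20,6,-158],0,-1]
    - [[25,7,-158],0,-1]
    - [[30,9,-158],0,-1]
    - [[35,10,-158],0,-1]
    - [[40,12,-158],0,-1]
    - [[45,13,-158],0,-1]
    - [[50,15,-158],0,-1]
    - [[53,15,-158],0,-1]
    - [[55,16,-158],0,-1]
    - [[56,16,-158],0,-1]
    - [[57,17,-158],0,-1]
    - [[57,17,-158],0,-1]

```text
clock: 28.9
tool_pos: [0.4991, 0.0514, 0.0175]
ee_rot: [-3.141, -0.002, -2.857]
ft_force: [-4.2, -2.1, 1.8]
opening: 0.0006
grip_force: 2.3
```

Run:
```python
from h import *
s=bot.read_state();p=s['tool_pos'][:2]*1000-C;u=np.array([np.cos(.285),np.sin(.285)])
print(s['clock'],s['tool_pos'],s['ft_force'],"along",p@u,"across",p@[-u[1],u[0]])
```

```text
28.9 [0.49912111 0.05139197 0.01751855] [-4.21954775 -2.06207219  1.75614415] along -71.53390221474814 across 0.10864720737399028
```

Emit:
jog_arm:
  motion:
    - [[1,0,0],0,-1]
    - [[2,1,0],0,-1]
    - [[3,1,0],0,-1]
    - [[4,1,0],0,-1]
    - [[4,1,0],0,-1]
    - [[4,1,0],0,-1]

```text
clock: 29.5
tool_pos: [0.4991, 0.0513, 0.0173]
ee_rot: [-3.14, -0.008, -2.856]
ft_force: [-13.8, -2.8, 10.1]
opening: 0.0005
grip_force: 7.3
```

Emit:
jog_arm:
  motion:
    - [[-5,-2,0],0,-1]
    - [[-15,-4,0],0,-1]
    - [[-35,-10,5],0,-1]
    - [[-50,-15,40],0,-1]
    - [[-55,-16,90],0,-1]
    - [[-55,-16,140],0,-1]
    - [[-55,-16,180],0,-1]
    - [[-55,-16,180],0,-1]

```text
clock: 30.3
tool_pos: [0.4517, 0.0377, 0.2024]
ee_rot: [-3.14, 0.01, -2.857]
ft_force: [-0.4, -0.4, 0.2]
opening: 0.0004
grip_force: 0.0
```

Run:
```python
from h import *
s=bot.read_state();print(s['clock'],s['tool_pos'],s['ft_force'])
snap("w8")
im=imaging.camera("top")[:,:,::-1];sc=imaging.camera("scene")[:,:,::-1]
w=cv2.imread("pics/w8.png")[230:430,260:500]
cv2.imwrite("pics/t8.png",np.hstack([cv2.resize(w,(400,400),interpolation=cv2.INTER_CUBIC),cv2.resize(im[175:275,195:295],(400,400),interpolation=cv2.INTER_CUBIC)]))
print(imaging.camera_info("wrist")['cam_to_world'].round(3).tolist())
```

```text
30.3 [0.45171567 0.03766456 0.20238006] [-0.38090535 -0.40149633  0.19652181]
[[-0.281, -0.921, -0.271, 0.373], [0.96, -0.27, -0.079, 0.015], [-0.001, -0.283, 0.959, 0.364], [0.0, 0.0, 0.0, 1.0]]
```

View pics/t8.png

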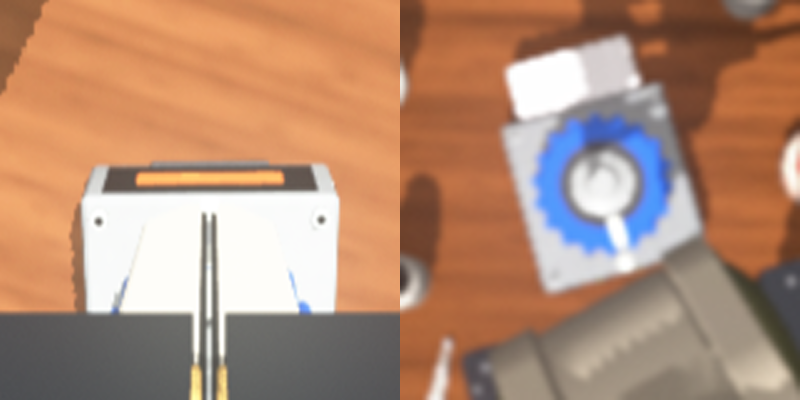

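The slide has gone in and its rear end sticks out at +x. The collar mark still faces the block mark. I'll check the depth numerically from the orange strip.

Run:
```python
from h import *
u=np.array([np.cos(.285),np.sin(.285)])
f=lambda x,y:((260+x*.6)/1.5-.2,(230+y*.5)/1.5-.2)
for n,p,z in(("orange",(210,178),.0205),("block top front edge",(210,195),.038),("block top front L",(85,196),.038),("R",(335,196),.038)):
    q=ray("wrist",f(*p),z)[:2]*1000-C;print(n,(q@u).round(1),(q@[-u[1],u[0]]).round(1))
```

```text
orange -70.1 1.0
block top front edge -70.0 0.9
block top front L -69.6 -55.3
R -69.6 57.2
```

```bash
python3 -c "
from station import order;print(order.close_job())"
```

```text
the job is handed in; nothing more can be done
None
```

The job is handed in at about 30 s of the 64 s: the collar was turned two full turns counter-clockwise with its mark facing the block's mark, the slide was then pushed flush against its stop, and the hand was taken away. The hand-in gave no verdict.

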